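# Lay the tall parcel down, label up, against the back of the tray

## Robot

A 6-joint arm with a two-finger parallel gripper is mounted at the origin on the work surface. World frame = base frame: x ahead of the robot, y to its left, z up, the work surface at z = 0. Lengths are in m, angles in rad, forces in N, time in s.
With the tool pointing down it reaches from about 0.3 to 0.825 m from the base axis. Payload 5.4 kg.
Tool frame: the origin (TCP) lies at the very end of the fingers, on their centre line; the grasp point (between the pads) lies 19 mm behind it; z points along the fingers, y is the line along which they close (so a half turn about z gives the same grasp; the last joint's range is limited). The gripper opens to 92 mm and grips with 3 to 60 N. Pads are 20 mm wide; open, the fingers measure 128 mm over their backs; the gripper's body (75 mm by 189 mm) begins 69 mm behind the grasp point.
Start: joints at [0.893, 0.158, 1.597, -0, 1.386, -0.21], TCP at [0.259, 0.513, 0.215] pointing down, gripper open.
Joint ranges: [-2.91, 2.91], [-0.94, 2.29], [0.18, 2.7], [-1.29, 4.43], [0.17, 2.64], [-3, 3]. Speed limits (rad/s): [2.57, 2.57, 3.14, 3.14, 3.14, 3.14].

## Interface

Orientations are given as a unit quaternion [w, x, y, z].
In Python, from station import manip gives the robot as it stands.
- The arm moves only by the shell command python3 -m creep 'ROWS' [FORCE]. ROWS is JSON, a list that holds one entry, the list of rows, each a list of 7 numbers: the shift along the tool's x, y, z in m, then the turn, a rotation vector about the tool's x, y, z in degrees, then the finger opening in m, from 0 to 0.0919. In form: [[[x, y, z, ax, ay, az, jaw], ...]]. A call has 1 to 12 rows; each row shifts and turns the commanded pose from where the row before left it, along the tool's axes as they then stand; what a row does not reach is not made up. A row lasts 1/10 s, in which the tool goes at most 50 mm and 8.59 degrees, less where a joint would pass 70% of its speed; a pose out of reach is approached as far as the arm can. A call with a gripper value outside its range is refused whole. The fingers move at their own pace and stop on an object; FORCE is the grip in N (left out, the last holds). Time passes only in rows, so rows that do not move let the fingers close. It gives the time, the measured TCP pose, the force, the opening and the grip force at its end, in the units of the state.
- manip.sense(): the state, without advancing time (a new reading comes with each control period).
- manip.camera(name): name is "side" or "top"; returns a dict with "frame" (480x640x3 uint8, red, green, blue), "depth" (480x640 float32, m along the optical axis (not along the pixel's ray), 0 where there is no reading), "fx", "fy", "cx", "cy" (pixels), "rvec" (rotation vector, rad) and "tvec" (3), from world to camera coordinates, as OpenCV has them. Camera axes: x right, y down, z forward; pixel columns grow to the right and rows downward; lengths in m; the calibration is good to about 2 mm. A picture is of the moment at which its call begins.
- manip.job_done(): hands the job in; it is judged then, once.
Trained networks look in the newest picture that a camera, given by its name, has taken for a name from the list of things; names that differ only in an ending like _2 or _b are one class to them, and where a whole thing is asked for, a point or a joint stands for the part that bears it (a point fixed in the world has none). Each returns a list of dicts, best first, with "confidence" (0 to 1); they miss things now and then, are a little off and sometimes report something else, mostly with a low value. They report only what shows in the picture. A call takes as long as a camera call. They do not tell look-alikes from the thing itself.
- manip.cut_out(camera, thing): "region" (480x640 bool, what is visible of it) and "box" ([left, top, width, height] in pixels, round what is visible of it).
- manip.landmark_of(camera, thing): "point" ([column, row] in pixels: a listed point, or the origin of a listed thing).
The state is a dict: "t": time; "q": joint angles; "joint_vel": joint speeds; "joint_torque": joint torques, N m; "eef_pos": TCP position; "tool_rot": TCP orientation; "ft_force": force on the tool from outside, world axes, zero at the start; "torque": the same for the moment, N m; "grip_width": finger opening in m; "grasp_force": force on a finger pad.
Only numpy, scipy, OpenCV 4.12 (cv2) and the standard library are available. Lean on these libraries where they do the work, as an engineer would, in place of code of your own. Each camera call takes 0.05 s, during which the arm holds its last target. There are 200 camera calls.

## Task

In the parcel tray the tallest carton stands on end with its address label towards the tray's open front. Push it over, away from its label, so that it lies flat with the label facing up, then push it along the tray until the end that was its top sits flush and square against the tray's backboard. Only push it: do not lift or carry anything, and leave the two other parcels standing where they are and everything else on the table undisturbed.

Things in the scene. Friction and masses are not known exactly. Their poses are not given: they have to be found in the camera images.
- tray: fixed plywood parcel tray, 310 mm deep (x) by 500 mm wide (y); place and yaw vary. Origin: centre of its underside, on the table; z up. Floor 18 mm above the table. +x points from the open front edge (x = -155 mm, no rim) to the backboard: inner face at x = +140 mm, top 68 mm above the table. Side cheeks: inner faces at y = +-238 mm, tops 43 mm above the table
- tray_stop (a point): point on the tray floor at the foot of the backboard's inner face, mid width; axes as the tray's (+x into the backboard)
- carton: loose tall cardboard carton, 60 (x) by 80 (y) by 170 mm (z, its height as it stands), 0.2 to 0.4 kg. Origin: centre of its bottom face; +z to its top. White label with dark lines on its -x face, folded over the top edge as a white strip. Starts standing on the tray floor in the row of three parcels near the front, in any place, label to the open front within 0.2 rad
- carton_center (a point): centre of the tall carton; axes as the carton's. Pushed high on the label face (100 mm or more above the tray floor) the carton tips about its far bottom edge, falls by itself once past about 0.34 rad, and lands a few cm short of the backboard with its bottom face towards the open front
- carton_top (a point): centre of the tall carton's top face (170 mm from the origin along its z); this is the end that must finish against the backboard; axes as the carton's
- small_carton: loose low cardboard carton, 60 by 75 mm and 85 mm high, standing on the tray floor in the same row (places are about 140 mm apart, which is which varies). Origin: centre of its underside, z up. Must stay standing in place
- tube: loose short upright mailing tube with white end caps, 61 mm diameter, 85 mm high, standing on the tray floor in the same row. Origin: centre of its underside, z up. Must stay standing in place
- tape_roll: bystander: roll of packing tape lying flat on the table left of the tray, 100 mm across, 48 mm high. Origin: centre of its underside
- mug: bystander: white mug, 80 mm across, 90 mm high, on the table left of the tray. Origin: centre of its underside
- stamp: bystander: wooden hand stamp, 40 mm across, 78 mm high, on the table right of the tray. Origin: centre of its underside
- notepad: bystander: white notepad lying on the table right of the tray, 150 by 100 by 15 mm. Origin: centre of its underside
Mind the look-alikes: they are no part of the job. Leave any purple look-alike of the carton alone. What is shaped like the tube but blue or yellow is not meant.

How it is judged:
By the outcome, as a careful person would: the job done as asked, in the order asked, and still so for the second after the job is handed in, with the robot touching nothing.
It also fails if it takes over 40 s, if anything falls off the work surface, if the arm or the gripper's body presses on something with over 40 N, if the wrist force passes 120 N, or if a joint passes its speed limit or range.

## Working session

There is one attempt and no reset: what is moved stays moved. The work goes in short steps, Python scripts to look and compute and a shell command to move; the robot and the scene stay as the last step left them, time stands still between calls to the robot, and variables do not carry over. Pictures are saved under pics/ and viewed, at most 10 in all, crops included, and the job is handed in when it is done.

```bash
mkdir -p pics
cat > h.py <<'E'
import numpy as np, cv2
from station import manip
def cam(n):
    c=manip.camera(n); R=cv2.Rodrigues(np.array(c["rvec"],float))[0]; t=np.array(c["tvec"],float).ravel()
    d=c["depth"]; v,u=np.mgrid[:480,:640]
    P=np.stack([(u-c["cx"])/c["fx"]*d,(v-c["cy"])/c["fy"]*d,d],-1)
    W=(P-t)@R; W[d==0]=np.nan
    return c,W
def save(n,f): cv2.imwrite("pics/"+n,cv2.cvtColor(f,cv2.COLOR_RGB2BGR))
E
python3 - <<'E'
from h import *
ims=[]
for n in("top","side"):
    c,W=cam(n); save(n+"0.png",c["frame"])
    np.savez(n+"0.npz",W=W,f=c["frame"])
    for k in("tray","carton","small_carton","tube"):
        for r in manip.cut_out(n,k)[:3]:
            m=r["region"]; w=W[m]; w=w[~np.isnan(w[:,0])]
            print(n,k,round(r["confidence"],2),r["box"],np.percentile(w,[2,50,98],axis=0).round(3).tolist())
    for k in("tray_stop","carton_top","carton_center"):
        for r in manip.landmark_of(n,k)[:2]:
            p=np.round(r["point"]).astype(int); print(n,k,round(r["confidence"],2),p,W[p[1],p[0]].round(3))
print(manip.sense())
E
```

```text
top tray 0.89 [178.1, 147.4, 229.1, 156.6] [[0.388, -0.181, 0.014], [0.575, 0.076, 0.019], [0.728, 0.31, 0.07]]
top carton 0.8 [423.7, 230.5, 51.9, 40.7] [[0.456, -0.33, 0.014], [0.494, -0.284, 0.169], [0.533, -0.265, 0.175]]
top carton 0.64 [342.2, 245.2, 45.8, 34.7] [[0.439, -0.138, 0.065], [0.469, -0.096, 0.189], [0.5, -0.059, 0.192]]
top small_carton 0.67 [278.2, 256.3, 36.6, 29.6] [[0.415, 0.01, 0.063], [0.447, 0.048, 0.104], [0.479, 0.085, 0.108]]
top small_carton 0.63 [343.7, 245.4, 43.5, 33.6] [[0.439, -0.138, 0.05], [0.47, -0.096, 0.189], [0.5, -0.058, 0.192]]
top tube 0.71 [215.4, 325.1, 32.2, 29.6] [[0.263, 0.171, 0.009], [0.294, 0.196, 0.085], [0.32, 0.226, 0.09]]
top tube 0.6 [224.6, 266.8, 30.2, 26.8] [[0.398, 0.153, 0.019], [0.426, 0.178, 0.104], [0.454, 0.21, 0.108]]
top tray_stop 0.97 [282 173] [0.694 0.09  0.02 ]
top carton_top 0.86 [458 253] [ 0.49  -0.301  0.173]
top carton_top 0.72 [369 263] [ 0.466 -0.108  0.191]
top carton_center 0.59 [448 256] [ 0.484 -0.279  0.173]
side tray 0.6 [251.0, 185.3, 184.6, 151.3] [[0.38, -0.183, 0.01], [0.625, 0.014, 0.02], [0.737,
[... 1133 characters left out ...]
335  0.129]
{'t': 0.8, 'q': array([ 8.92887286e-01,  1.58364399e-01,  1.59695769e+00,  2.56204612e-05,
        1.38619067e+00, -2.10106140e-01]), 'joint_vel': array([-0.00152917,  0.00094541, -0.00090955, -0.000345  ,  0.00107331,
       -0.0005979 ]), 'joint_torque': array([-3.86983329e-04, -3.85534787e+01, -3.22350633e+01,  7.02365348e-02,
        3.05593922e-02, -2.97448082e-05]), 'eef_pos': array([0.25930384, 0.51322346, 0.21464238]), 'tool_rot': array([5.78837895e-06, 2.31776776e-01, 9.72768998e-01, 4.14836246e-05]), 'ft_force': array([-1.36902231,  0.08663761,  0.2104744 ]), 'torque': array([ 0.0046993 , -0.01503304, -0.04700895]), 'grasp_force': 0.0, 'grip_width': 0.09150217270145634}
```

View pics/top0.png

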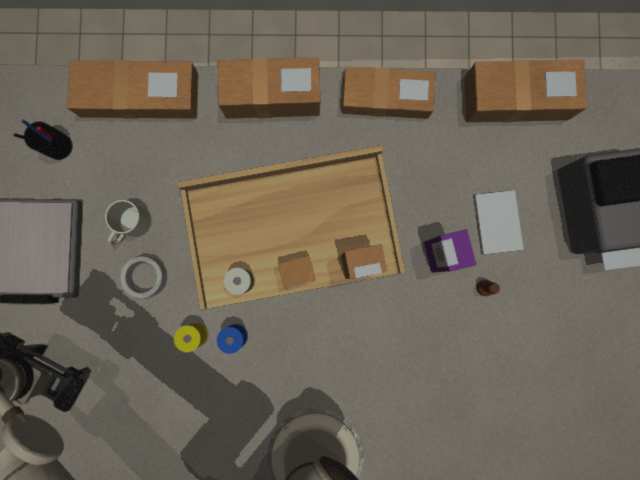

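View pics/side0.png

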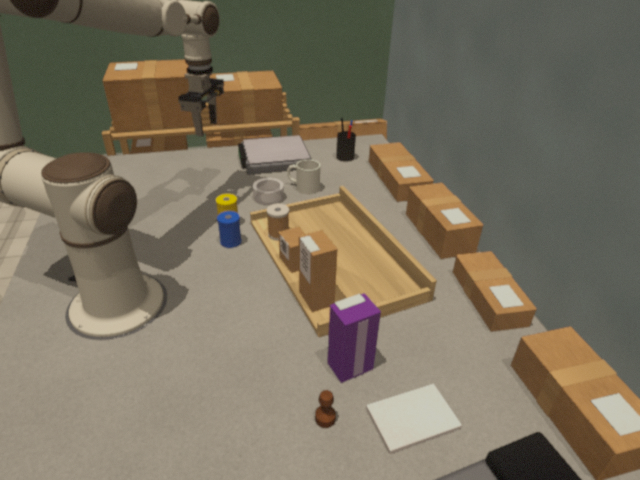

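The carton wanted is the brown one in the tray at top (365,263) / side (317,270). It could be confused with two others: the purple carton at top (450,252), which stands outside the tray, and the small carton at top (296,271), which is low. Next I check it in a crop and fit the poses.

Run:
```python
from h import *
z=np.load("top0.npz");W=z["W"];f=z["f"]
s=np.load("side0.npz")
a=cv2.resize(f[225:305,320:420],(400,320),interpolation=cv2.INTER_CUBIC); b=cv2.resize(s["f"][220:320,270:370],(320,320),interpolation=cv2.INTER_CUBIC)
save("crop.png",np.hstack([a,b]))
def rect(m,W=W):
    r=cv2.minAreaRect(W[m][:,:2].astype(np.float32)*1000);return [np.round(x,1) for x in r], cv2.boxPoints(r).round(0).tolist()
def box(u0,u1,v0,v1):
    m=np.zeros((480,640),bool);m[v0:v1,u0:u1]=1;return m
Z=W[...,2]
print("carton top",rect(box(325,400,235,290)&(Z>.183)&(Z<.2)))
print("small top",rect(box(270,325,245,300)&(Z>.098)&(Z<.112)))
print("tube top",rect(box(215,260,255,305)&(Z>.098)&(Z<.112)))
m=box(170,420,140,315)&(Z>.06)&(Z<.08)&(W[...,0]>.6);print("backboard",rect(m))
x,y=W[m][:,0],W[m][:,1]; print("z bb",np.median(Z[m])); print("fit",np.degrees(np.arctan(np.polyfit(y,x,1)[0])))
# side: label face line of carton
S=s["W"];m=box(295,345,225,315)&(S[...,2]>.183)&(S[...,2]<.2);print("side carton top",rect(m,S))
m=box(240,445,180,345)&(S[...,2]>.06)&(S[...,2]<.08)&(S[...,0]>.6);print("side bb",rect(m,S))
# world label face from side view, upper body
m=box(295,345,225,315)&(S[...,2]>.05)&(S[...,2]<.18);print("side carton body",np.percentile(S[m],[2,98],axis=0).round(3).tolist())
```

```text
carton top ([array([ 470.5, -101.7]), array([60.5, 80.3]), np.float64(11.9)], [[433.0, -69.0], [449.0, -147.0], [508.0, -135.0], [492.0, -56.0]])
small top ([array([447.9,  47.6]), array([61.2, 74.7]), np.float64(15.3)], [[409.0, 76.0], [428.0, 3.0], [487.0, 20.0], [468.0, 92.0]])
tube top ([array([426.5, 183. ]), array([57. , 60.7]), np.float64(0.9)], [[397.0, 213.0], [398.0, 152.0], [455.0, 153.0], [454.0, 214.0]])
backboard ([array([699.8,  91.9]), array([ 17.3, 499.3]), np.float64(10.9)], [[644.0, 335.0], [738.0, -155.0], [755.0, -152.0], [661.0, 339.0]])
z bb 0.06828974350189837
fit -10.902545782123333
side carton top ([array([ 468.6, -103.8]), array([61.8, 83.3]), np.float64(12.0)], [[430.0, -69.0], [447.0, -151.0], [507.0, -138.0], [490.0, -57.0]])
side bb ([array([838.3, 116. ]), array([303.6, 502.3]), np.float64(10.9)], [[642.0, 334.0], [737.0, -159.0], [1035.0, -102.0], [940.0, 391.0]])
side carton body [[0.434, -0.303, 0.053], [0.504, 0.059, 0.177]]
```

View pics/crop.png

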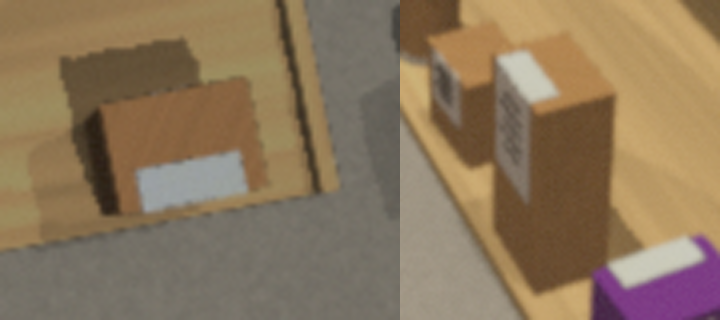

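The crop shows the brown carton with its label to the front and a white strip over the top edge, at top (367,268). It is yawed about 1° relative to the tray (10.9°), and its footprint and height match the description. The next move squares the tool to the tray and heads to the front of the carton.

```bash
python3 -m creep '[[[0,0,0,0,0,-7.5,0.03],[0,0,0,0,0,-7.5,0.03],[0,0,0,0,0,-7.5,0.03],[0,0,0,0,0,-7.5,0.03],[0,0,0,0,0,-7.7,0.03],[0,-0.04,0,0,0,0,0.03],[0,-0.04,0,0,0,0,0.03],[0,-0.04,0,0,0,0,0.03],[0,-0.04,0,0,0,0,0.03],[0,-0.04,0,0,0,0,0.03],[0,-0.04,0,0,0,0,0.03],[0,-0.04,0,0,0,0,0.03]]]'
```

```text
t: 2.0
eef_pos: [0.3123, 0.2368, 0.2147]
tool_rot: [0.0, -0.095, 0.995, 0.0]
ft_force: [0.7, 0.1, 0.1]
grip_width: 0.0298
grasp_force: 0.0
```

```bash
python3 -m creep '[[[0,-0.04,0,0,0,0,0.03],[0,-0.04,0,0,0,0,0.03],[0,-0.04,0,0,0,0,0.03],[0,-0.04,0,0,0,0,0.03],[0,-0.04,0,0,0,0,0.03],[0,-0.04,0,0,0,0,0.03],[0,-0.04,0,0,0,0,0.03],[0,-0.04,0,0,0,0,0.03],[0,-0.04,0,0,0,0,0.03],[0,0,0.04,0,0,0,0.03],[0,0,0.035,0,0,0,0.03],[0,0,0,0,0,0,0.03]]]'
```

```text
t: 3.2
eef_pos: [0.3771, -0.1134, 0.1354]
tool_rot: [-0.004, -0.095, 0.996, 0.003]
ft_force: [-0.4, 0.4, 0.0]
grip_width: 0.03
grasp_force: 0.0
```

```bash
python3 -m creep '[[[-0.02,-0.006,0,0,0,0,0.03],[-0.02,0,0,0,0,0,0.03],[-0.01,0,0,0,0,0,0.03],[-0.008,0,0,0,0,0,0.03],[-0.008,0,0,0,0,0,0.03],[-0.008,0,0,0,0,0,0.03],[-0.008,0,0,0,0,0,0.03]]]'
python3 - <<'E'
from h import *
c,W=cam("side"); save("s1.png",c["frame"][180:360,220:460].repeat(3,0).repeat(3,1))
E
```

```text
t: 3.9
eef_pos: [0.4624, -0.1055, 0.1398]
tool_rot: [0.0, -0.095, 0.995, -0.0]
ft_force: [-0.6, 0.0, -0.7]
grip_width: 0.03
grasp_force: 0.1
```

View pics/s1.png

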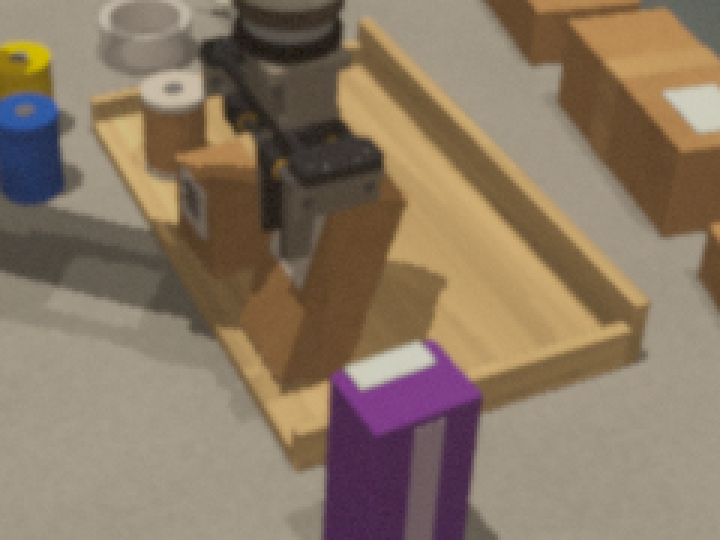

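The side view shows the carton tipping backward, with its bottom edge near crop pixel (285,385). The neighbours have not moved, so I keep pushing.

```bash
python3 -m creep '[[[-0.008,0,0,0,0,0,0.03],[-0.008,0,0,0,0,0,0.03],[-0.008,0,0,0,0,0,0.03],[0,0,0,0,0,0,0.03],[0,0,0,0,0,0,0.03],[0,0,0,0,0,0,0.03],[0,0,0,0,0,0,0.03],[0,0,0,0,0,0,0.03]]]'
python3 - <<'E'
from h import *
c,W=cam("side"); save("s2.png",c["frame"][180:360,220:460].repeat(3,0).repeat(3,1))
E
```

```text
t: 4.75
eef_pos: [0.4853, -0.1012, 0.1396]
tool_rot: [-0.0, -0.095, 0.995, -0.0]
ft_force: [0.9, -0.4, -0.2]
grip_width: 0.03
grasp_force: 0.0
```

View pics/s2.png

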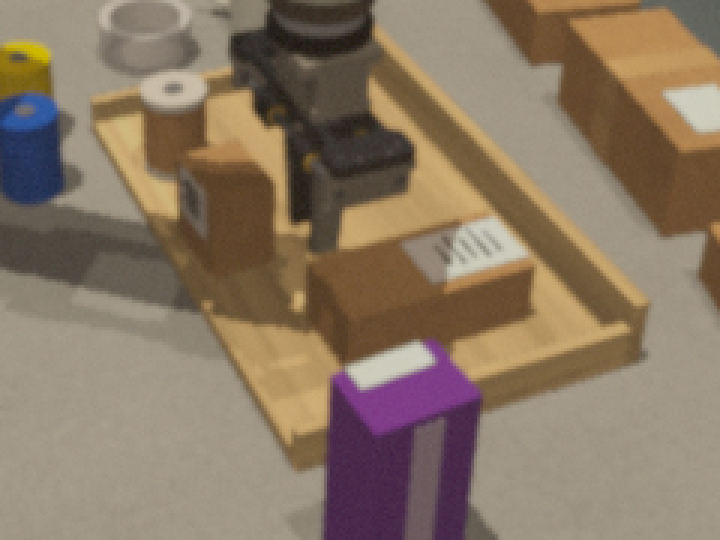

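The carton lies flat with its label up at crop (470,250), a little short of the backboard, and the neighbours are still standing. I back off and measure.

```bash
python3 -m creep '[[[0.03,0,0,0,0,0,0.03],[0.03,0,0,0,0,0,0.03],[0.01,0,0,0,0,0,0.03],[0,0,0,0,0,0,0.03]]]'
cat > meas.py <<'E'
from h import *
d=np.array([np.cos(np.radians(10.9)),np.sin(np.radians(10.9))]);l=np.array([-d[1],d[0]])
e=manip.sense()["eef_pos"][:2];print("tcp s,l",e@d,e@l)
for n in("top","side"):
    c,W=cam(n);S=W[...,:2]@d;L=W[...,:2]@l;Z=W[...,2]
    m=(Z>.07)&(Z<.088)&(S>.45)&(S<.705)&(L<-.1)&(L>-.27)
    k,lab,st,_=cv2.connectedComponentsWithStats(m.astype(np.uint8)); m=lab==1+np.argmax(st[1:,4])
    r=cv2.minAreaRect((W[m][:,:2]*1000).astype(np.float32));p=cv2.boxPoints(r)/1000
    print(n,r,"z",np.median(Z[m]),"\n s",(p@d).round(4),"l",(p@l).round(4))
    b=(Z>.06)&(Z<.0715)&(S>.69)&(S<.73)&(abs(L+.042)<.2);print("bb inner s",np.percentile(S[b],[1,5,95,99]).round(4))
    for nm,c0 in(("small",(.448,.0477)),("tube",(.4265,.183))):
        q=(Z>.098)&(Z<.112)&(np.hypot(W[...,0]-c0[0],W[...,1]-c0[1])<.06)
        if q.sum()>20: print(nm,cv2.minAreaRect((W[q][:,:2]*1000).astype(np.float32)))
    if n=="side": save("last.png",c["frame"][180:360,220:460].repeat(3,0).repeat(3,1))
E
python3 meas.py
```

```text
t: 5.2
eef_pos: [0.4163, -0.1145, 0.1397]
tool_rot: [0.0, -0.094, 0.996, -0.0]
ft_force: [0.1, -0.6, 0.2]
grip_width: 0.0304
grasp_force: 0.0
tcp s,l 0.3871640473667147 -0.19118415407498912
top ((585.5174560546875, -78.29991149902344), (171.38397216796875, 80.53507232666016), 11.539285659790039) z 0.0790099179105731 
 s [0.474  0.4749 0.6463 0.6454] l [-0.1483 -0.2288 -0.2269 -0.1464]
bb inner s [0.6968 0.6975 0.7117 0.7126]
small ((447.6103515625, 47.4584846496582), (60.82650375366211, 74.59485626220703), 15.334074974060059)
tube ((426.4573059082031, 183.01905822753906), (57.07429885864258, 60.17042922973633), 0.4813210666179657)
side ((584.422607421875, -79.9885025024414), (172.79209899902344, 84.27862548828125), 11.753545761108398) z 0.0787842841418461 
 s [0.4717 0.473  0.6458 0.6445] l [-0.1482 -0.2325 -0.2299 -0.1456]
bb inner s [0.6941 0.6951 0.7093 0.7114]
small ((415.9850769042969, 55.317665100097656), (13.974754333496094, 48.58757781982422), 1.6638126373291016)
```

```bash
python3 -m creep '[[[0,0.0025,0.04,0,0,0,0.03],[0,0,0.04,0,0,0,0.03],[0,0,0.015,0,0,0,0.03],[-0.02,0,0,0,0,0,0.03],[-0.02,0,0,0,0,0,0.03],[-0.02,0,0,0,0,0,0.03],[-0.01,0,0,0,0,0,0.03],[-0.01,0,0,0,0,0,0.03],[-0.01,0,0,0,0,0,0.03],[-0.01,0,0,0,0,0,0.03],[0,0,0,0,0,0,0.03]]]'; python3 meas.py
```

```text
t: 6.4
eef_pos: [0.5159, -0.0929, 0.0448]
tool_rot: [0.001, -0.095, 0.995, -0.0]
ft_force: [0.2, -0.3, 0.2]
grip_width: 0.03
grasp_force: 0.0
tcp s,l 0.4890450345282337 -0.18882076861138708
top ((640.4049072265625, -68.77903747558594), (113.04202270507812, 80.45462799072266), 10.714784622192383) z 0.07917887740552333 
 s [0.5595 0.5592 0.6722 0.6725] l [-0.1482 -0.2287 -0.229  -0.1486]
bb inner s [0.697  0.6975 0.7117 0.7126]
small ((447.9208068847656, 47.575740814208984), (61.39474105834961, 74.4836654663086), 15.09082317352295)
tube ((426.4175720214844, 182.94227600097656), (57.05241012573242, 60.083953857421875), 0.8701539635658264)
side ((600.27783203125, -79.64643096923828), (196.474853515625, 83.41056060791016), 13.053352355957031) z 0.07883018265670556 
 s [0.4747 0.4778 0.6741 0.671 ] l [-0.1537 -0.2371 -0.2297 -0.1464]
bb inner s [0.6944 0.6952 0.7096 0.7112]
small ((446.049560546875, 45.53524398803711), (61.22474670410156, 79.61331176757812), 14.343646049499512)
tube ((423.8641662597656, 181.88320922851562), (61.3555908203125, 62.72166061401367), 37.91130065917969)
```

```bash
python3 -m creep '[[[-0.006,0,0,0,0,0,0.03],[-0.006,0,0,0,0,0,0.03],[-0.006,0,0,0,0,0,0.03],[-0.003,0,0,0,0,0,0.03],[-0.002,0,0,0,0,0,0.03]]]';python3 -m creep '[[[-0.0015,0,0,0,0,0,0.03],[-0.0005,0,0,0,0,0,0.03]]]'
```

```text
t: 7.0
eef_pos: [0.5372, -0.0886, 0.0445]
tool_rot: [-0.0, -0.095, 0.995, 0.0]
ft_force: [-2.4, -0.6, 1.1]
grip_width: 0.0299
grasp_force: 1.1
t: 7.2
eef_pos: [0.5391, -0.0882, 0.0446]
tool_rot: [-0.0, -0.095, 0.995, 0.0]
ft_force: [-1.6, -0.4, 0.5]
grip_width: 0.0297
grasp_force: 1.0
```

```bash
python3 meas.py | grep -A2 -E "tcp|top"
```

```text
tcp s,l 0.5126786310878328 -0.18855408212510935
top ((674.7738037109375, -69.72111511230469), (110.51979064941406, 94.91297912597656), 10.70496654510498) z 0.07912299500076903 
 s [0.5943 0.594  0.7045 0.7048] l [-0.1484 -0.2433 -0.2437 -0.1488]
bb inner s [0.697  0.6976 0.7117 0.7126]
```

```bash
python3 -m creep '[[[-0.001,0,0,0,0,0,0.03],[-0.001,0,0,0,0,0,0.03]]]';python3 -m creep '[[[-0.001,0,0,0,0,0,0.03],[0,0,0,0,0,0,0.03]]]'
```

```text
t: 7.5
eef_pos: [0.541, -0.0879, 0.0446]
tool_rot: [-0.0, -0.095, 0.995, 0.0]
ft_force: [-2.0, 0.5, -1.1]
grip_width: 0.0299
grasp_force: 0.7
t: 7.7
eef_pos: [0.5422, -0.0877, 0.0446]
tool_rot: [0.0, -0.095, 0.995, 0.0]
ft_force: [-0.1, 0.4, -1.4]
grip_width: 0.0299
grasp_force: 0.4
```

```bash
python3 -m creep '[[[-0.001,0,0,0,0,0,0.03],[-0.001,0,0,0,0,0,0.03]]]' | grep -E "pos|ft";python3 -m creep '[[[-0.001,0,0,0,0,0,0.03]]]'| grep -E "pos|ft"
```

```text
eef_pos: [0.5426, -0.0876, 0.0446]
ft_force: [-10.1, -1.9, 7.0]
eef_pos: [0.5426, -0.0876, 0.0446]
ft_force: [-14.5, -3.5, 10.4]
```

Contact with the backboard is firm: the tool has stopped and the force is rising. I press a little more, then retreat.

```bash
python3 -m creep '[[[-0.001,0,0,0,0,0,0.03],[0,0,0,0,0,0,0.03]]]'| grep -E "pos|ft"; python3 -m creep '[[[0.004,0,0,0,0,0,0.03],[0.01,0,0,0,0,0,0.03],[0.03,0,0,0,0,0,0.03],[0.04,0,0,0,0,0,0.03],[0.04,0,0,0,0,0,0.03],[0.02,0,-0.03,0,0,0,0.03],[0,0,-0.04,0,0,0,0.03],[0,0,-0.04,0,0,0,0.03],[0,0,-0.04,0,0,0,0.03],[0,0,0,0,0,0,0.03]]]'| grep -E "pos|ft"; sed -i 's/Z>.07)&(Z<.088)&(S>.45)&(S<.705)/Z>.0735)\&(Z<.088)\&(S>.45)\&(S<.715)/' meas.py; python3 meas.py
```

```text
eef_pos: [0.5425, -0.0876, 0.0447]
ft_force: [-17.2, -4.1, 12.0]
eef_pos: [0.4078, -0.1162, 0.2008]
ft_force: [0.7, -0.3, 1.1]
tcp s,l 0.3784978971175847 -0.19121922973582708
top ((638.0506591796875, -69.42595672607422), (172.17132568359375, 80.33252716064453), 10.894023895263672) z 0.0790719044981143 
 s [0.5273 0.5273 0.6995 0.6995] l [-0.1487 -0.229  -0.229  -0.1487]
bb inner s [0.6971 0.6976 0.7116 0.7126]
small ((447.6210021972656, 47.300296783447266), (61.07447814941406, 74.85484313964844), 14.64443302154541)
tube ((426.42523193359375, 182.82167053222656), (56.9921760559082, 60.16697311401367), 0.4419707953929901)
side ((636.568603515625, -71.45438385009766), (173.08355712890625, 83.14461517333984), 11.092049598693848) z 0.07906889128143181 
 s [0.5249 0.5252 0.6983 0.698 ] l [-0.1493 -0.2324 -0.2318 -0.1487]
bb inner s [0.6927 0.6947 0.7096 0.7114]
small ((446.41522216796875, 44.623477935791016), (66.94595336914062, 74.344970703125), 7.459713935852051)
tube ((410.3948974609375, 181.63275146484375), (54.77009582519531, 27.707393646240234), 81.21109771728516)
```

View pics/last.png

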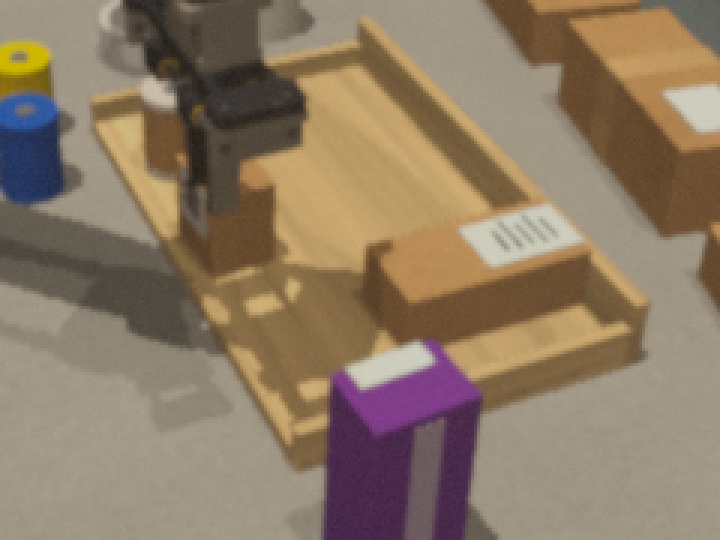

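The carton is flat and label up, flush against the backboard at crop (590,250), and square to 0.0–0.2°. The neighbours have not moved.

```bash
python3 -c "
from station import manip
print(manip.job_done())"
```

```text
the job is handed in; nothing more can be done
None
```

The job is handed in: the carton was pushed over and lies label up, its top end flush and square (within about 0.2°) against the backboard; the two other parcels still stand in place, and nothing else was touched.

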